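Hold a set-screw collar home on a spindle's flat

TASK

Find the flat on the upright spindle of the blue edge-finishing machine and turn it to face the pointer on the front of the machine's top plate. Fit the collar that has the set screw over the spindle, screw on the flat and pointing towards the pointer, press it down squarely until the spring plate under it is almost fully pressed, and finish while still holding the collar down there, so that the screw could be tightened. Leave the plain spacer and everything else on the bench where it is.

Things in the scene. Friction and masses are not known exactly. Their poses are not given: they have to be found in the camera images.
- machine: Blue edge-finishing machine fixed to the bench. Origin: on its spindle's axis, at bench height; z up, x from the front (pointer side) to the back (motor). Housing 220 x 120 mm (x -60..160, y -60..60), steel top plate 60 mm above the bench. The motor, a cylinder 72 mm across lying along x, fills x 75..168 mm up to 100 mm above the bench.
- pointer (a point): Tip of the brass pointer, a wedge 12 mm wide and 6 mm high on the machine's top plate, at its front (-x), pointing at the spindle: the side that flat and screw must face.
- spindle_top (a point): Centre of the top end of the upright steel spindle, on its axis, 115 mm above the bench; the point does not turn with it. Spindle 16 mm in diameter, top edge bevelled 2 mm, one flat along its full height, 4.8 mm from the axis. It turns about its axis against 0.08 N m of friction and stays where it is left; with the collar fitted, it turns with the collar.
- spindle_mid (a point): Point on the spindle's axis 20 mm below its top, where to grip it. At the start the flat is turned 0.5 to 1.5 rad counter-clockwise (from above) away from the pointer; feel or see how far. Between parallel fingers the spindle measures 12.8 mm when they close square on the flat, 16 mm on the round, and 8 + 8 cos(0.927 - e) mm when e rad (under 0.927) off the flat's normal.
- spring_plate (a joint): Brass ring plate, 34 mm across and 4 mm thick, around the spindle under the collar's place: 0 when up (its top face 74 mm above the bench), 0.006 m when pressed fully down. The spring under it pushes up with 3.6 N when up and 7.2 N when down, more than the collar weighs, so it rises when let go.
- collar_center (a point): Centre, half-way up, of the loose steel collar: ring 38 mm outside, 18.8 mm bore, 26 mm high, about 0.17 kg, standing on the parts board, bore vertical, z up along the bore. It has a set screw on its -x side, which the plain spacer has not.
- collar_screw (a point): The set screw's dark head (9 mm across), 25 mm from the collar's axis along its -x, half-way up; it sticks out to 27 mm. Its tip (6 mm wide, 5 mm high) reaches into the bore to 6.2 mm from the axis: the collar goes down on the spindle only with the tip over the flat (within about 0.3 rad), else it rests on the spindle's end 30 mm too high.
- parts_board: Fixed plywood board, 90 x 190 mm and 15 mm thick, origin under its centre, long side along its y. Collar and spacer stand on it, about 90 mm apart.
- spacer: Plain loose steel ring without a screw, 39 mm outside, 22 mm high, on the parts board beside the collar; leave it. Origin under its centre.
- glue: White glue bottle, 32 mm across, 100 mm high; leave it. Origin under its centre.
- hammer: Hammer lying on the bench; leave it.
- screwdriver: Screwdriver lying on the bench; leave it.
- die_a: Cutting-die block, wood and rubber, 75 x 50 x 38 mm; leave it. Origin under its centre.
- die_b: Another such die block, 75 x 50 x 38 mm; leave it. Origin under its centre.
- screw_jar: Small glass jar, 48 mm across, 55 mm high; leave it. Origin under its centre.
Mind the look-alikes: they are no part of the job. What is shaped like the part that bears collar_center but orange or red is not meant.

How it is judged:
By the outcome, as a careful person would: the job done as asked, in the order asked, and still so for the second after the job is handed in, while the arm keeps its last pose, push and grip.
It also fails if it takes over 64 s, if anything falls off the work surface, if the arm or the gripper's body presses on something with over 40 N, if the wrist force passes 120 N, or if a joint passes its speed limit or range.

ROBOT

A 6-joint arm with a two-finger parallel gripper is mounted at the origin on the work surface. World frame = base frame: x ahead of the robot, y to its left, z up, the work surface at z = 0. Lengths are in m, angles in degrees, forces in N, time in s.
With the tool pointing down it reaches from about 0.4 to 0.825 m from the base axis. Payload 7 kg.
Tool frame: the origin (TCP) lies on the front face of the gripper's body, between the roots of the fingers; the fingertips stand 66 mm ahead of it and the grasp point (between the pads) lies 47 mm ahead of it; z points along the fingers, y is the line along which they close (so a half turn about z gives the same grasp; the last joint's range is limited). The gripper opens to 88 mm and grips with 3 to 60 N. Pads are 19 mm wide; open, the fingers measure 130 mm over their backs; the gripper's body (78 mm by 193 mm) begins 47 mm behind the grasp point.
Start: joints at [90.476, 20.546, 0.682, 0, -70.136, -16.507], TCP at [0.186, 0.649, 0.292] pointing down, gripper open.
Joint ranges: [-176.03, 176.03], [-82.01, 121.73], [-58.28, 71.71], [-173.87, 95.51], [-174.79, -0.11], [-173.66, 173.66]. Speed limits (degrees/s): [136.94, 136.94, 172.46, 180, 180, 180].

INTERFACE

Orientations are given as [roll, pitch, yaw] about the fixed x, y, z axes, in that order (R = Rz(yaw) Ry(pitch) Rx(roll)).
In Python, from plant import ctrl gives the robot as it stands.
- The arm moves only by the tool send_rows, never from a script. Its argument "deltas" is a list of rows, each a list of 2 entries, a list of its own where there are three numbers: the shift along the tool's x, y, z each as a share of 800 mm, from -1 to 1, then the turn about the tool's z as a share of 90 degrees, from -1 to 1. A call has exactly 5 rows; each row is the pose to reach, as a shift and turn from the pose commanded when the call began, along the tool's axes at that moment; what a row does not reach only later rows make up. A row lasts 1/12 s, in which the tool goes at most 41.7 mm and 7.16 degrees, less where a joint would pass 70% of its speed; a pose out of reach is approached as far as the arm can. A call with a number of a shift or a turn outside -1 to 1 is refused whole. A call with a gripper value outside its range is refused whole. "gripper" is the opening, from 0 (shut) to 1 (fully open), set as the call begins (left out, the last holds). The fingers move at their own pace and stop on an object; the grip force is fixed at half the most. Time passes only in rows, so rows that repeat a pose let the fingers close, or fill a call up. It gives the time, the measured TCP pose, the force, the opening and the grip force at its end, in the units of the state.
- ctrl.get_obs(): the state, without advancing time (a new reading comes with each control period).
- ctrl.snapshot(name): name is "scene" or "top"; returns a dict with "color" (480x640x3 uint8, red, green, blue), "vertical_fov" (degrees; the focal length in pixels is half the picture's height over the tangent of half this angle, whatever the lens; pixels are square), "cx", "cy" (the principal point, pixels), "rvec" (rotation vector, rad) and "tvec" (3), from world to camera coordinates, as OpenCV has them. Camera axes: x right, y down, z forward; pixel columns grow to the right and rows downward; lengths in m; the calibration is good to about 2 mm. A picture is of the moment at which its call begins. There is no depth.
- ctrl.close_job(): hands the job in; it is judged then, once.
Trained networks look in a picture, given as the dict that the camera call returned (one of the last four; its "shot" number tells which), for a name from the list of things; names that differ only in an ending like _2 or _b are one class to them, and where a whole thing is asked for, a point or a joint stands for the part that bears it (a point fixed in the world has none). Each returns a list of dicts, best first, with "conf" (0 to 1); they miss things now and then, are a little off and sometimes report something else, mostly with a low value. They report only what shows in the picture. A call takes as long as a camera call. They do not tell look-alikes from the thing itself.
- ctrl.boxes_of(picture, thing): "xy" ([column, row] as shares, 0 to 1, of the picture: columns of its width, rows of its height, amid what is visible of it).
- ctrl.cut_out(picture, thing): "pixels" (480x640 bool, what is visible of it) and "xy" ([column, row] as shares, 0 to 1, of the picture: columns of its width, rows of its height, amid what is visible of it).
The state is a dict: "clock": time; "joint_pos": joint angles; "qvel": joint speeds; "tau": joint torques, N m; "tool_pos": TCP position; "orientation": TCP orientation; "force": force on the tool from outside, world axes, zero at the start; "moment": the same for the moment, N m; "opening": finger opening in m; "gripper_force": force on a finger pad.
Only numpy, scipy, OpenCV 4.12 (cv2) and the standard library are available. Lean on these libraries where they do the work, as an engineer would, in place of code of your own. Each camera call takes 0.05 s, during which the arm holds its last target. There are 200 camera calls.

## Working session

There is one attempt and no reset: what is moved stays moved. The work goes in short steps, Python scripts to look and compute and a tool call to move; the robot and the scene stay as the last step left them, time stands still between calls to the robot, and variables do not carry over. Pictures are saved under pics/ and viewed, at most 10 in all, crops included, and the job is handed in when it is done.

Besides the shell and the picture viewer there is one more tool, called after "Emit:" by a JSON object that holds its "fn" and its "kwargs". send_rows: Moves the arm, as the interface text tells. Shift numbers are shares of 800 mm and turn numbers shares of 90 degrees, none past 1 either way. Its arguments: {"type":"object","properties":{"deltas":{"type":"array","items":{"type":"array"}},"gripper":{"type":"number"}},"required":["deltas"]}

```bash
mkdir -p pics; ls; cat > h.py <<'E'
import numpy as np, cv2
from plant import ctrl
from scipy.spatial.transform import Rotation as R
def cam(p):
    f=240/np.tan(np.radians(p["vertical_fov"])/2)
    return np.array([[f,0,p["cx"]],[0,f,p["cy"]],[0,0,1]]), cv2.Rodrigues(np.array(p["rvec"],float))[0], np.array(p["tvec"],float).ravel()
def ray(p,u,v,z):
    K,Rm,t=cam(p); c=-Rm.T@t; d=Rm.T@np.linalg.solve(K,[u,v,1]); return c+d*(z-c[2])/d[2]
def proj(p,X):
    K,Rm,t=cam(p); q=K@(Rm@np.array(X)+t); return q[:2]/q[2]
def save(p,name,box=None,s=1):
    im=p["color"][:,:,::-1]
    if box: im=im[box[1]:box[3],box[0]:box[2]]
    cv2.imwrite("pics/"+name,cv2.resize(np.ascontiguousarray(im),None,fx=s,fy=s,interpolation=cv2.INTER_CUBIC))
E
python3 - <<'E'
from h import *
import pickle
P={}
for n in("scene","top"):
    p=ctrl.snapshot(n); P[n]=p; save(p,n+"0.png")
    K,Rm,t=cam(p); print(n,p["vertical_fov"],[k for k in p], -Rm.T@t)
    for th,z in(("machine",.06),("spindle_top",.115),("spindle_mid",.095),("pointer",.066),("collar_center",.028),("collar_screw",.028),("spacer",.026),("parts_board",.015),("spring_plate",.074),("glue",.05)):
        for b in ctrl.boxes_of(p,th)[:3]:
            u,v=b["xy"][0]*640,b["xy"][1]*480; print(th,round(b["conf"],2),round(u),round(v),ray(p,u,v,z).round(3))
pickle.dump(P,open("p0.pkl","wb"))
o=ctrl.get_obs(); print(o)
E
```

```text
pics
scene 48.40104625364478 ['color', 'vertical_fov', 'cx', 'cy', 'rvec', 'tvec', 'shot'] [ 1.18184833 -0.63198802  1.12127007]
machine 0.69 376 233 [0.614 0.129 0.06 ]
spindle_top 0.93 377 232 [0.642 0.094 0.115]
spindle_mid 0.92 379 231 [0.631 0.116 0.095]
spindle_mid 0.21 221 289 [ 0.51  -0.295  0.095]
pointer 0.78 375 233 [0.615 0.124 0.066]
collar_center 0.76 220 291 [ 0.469 -0.278  0.028]
collar_center 0.67 377 232 [0.596 0.158 0.028]
collar_center 0.48 172 313 [ 0.444 -0.401  0.028]
collar_screw 0.72 156 290 [ 0.361 -0.393  0.028]
collar_screw 0.53 172 313 [ 0.445 -0.402  0.028]
collar_screw 0.47 218 289 [ 0.46  -0.277  0.028]
spacer 0.72 253 287 [ 0.513 -0.208  0.026]
parts_board 0.9 238 297 [ 0.505 -0.251  0.015]
parts_board 0.62 314 353 [ 0.746 -0.215  0.015]
spring_plate 0.52 364 214 [0.551 0.145 0.074]
glue 0.5 401 153 [0.435 0.433 0.05 ]
glue 0.4 356 165 [0.382 0.289 0.05 ]
glue 0.21 219 293 [ 0.486 -0.289  0.05 ]
top 46.36249397941539 ['color', 'vertical_fov', 'cx', 'cy', 'rvec', 'tvec', 'shot'] [0.42778858 0.00233317 1.36306911]
machine 0.79 260 216 [0.585 0.154 0.06 
[... 525 characters left out ...]
34 287 [0.42  0.448 0.05 ]
{'clock': 1.1, 'joint_pos': array([ 9.04756081e+01,  2.05465923e+01,  6.81356132e-01,  1.87822952e-04,
       -7.01358630e+01, -1.65058693e+01]), 'qvel': array([ 0.03215785,  0.06985139,  0.03184024, -0.07686524, -0.08674627,
       -0.00382288]), 'tau': array([-7.47792310e-04, -5.82400310e+01,  2.93304598e+01,  7.00296029e+00,
        1.23886930e-02, -2.17266700e-05]), 'tool_pos': array([0.18642247, 0.6487202 , 0.29215463]), 'orientation': array([ 1.79998996e+02, -4.81656396e-04, -1.60301974e+01]), 'force': array([ 0.17873646,  0.26967529, -0.75448982]), 'moment': array([ 0.04296175, -0.08294187, -0.02146879]), 'gripper_force': 0.0, 'opening': 0.08740020389773755}
```

View pics/scene0.png

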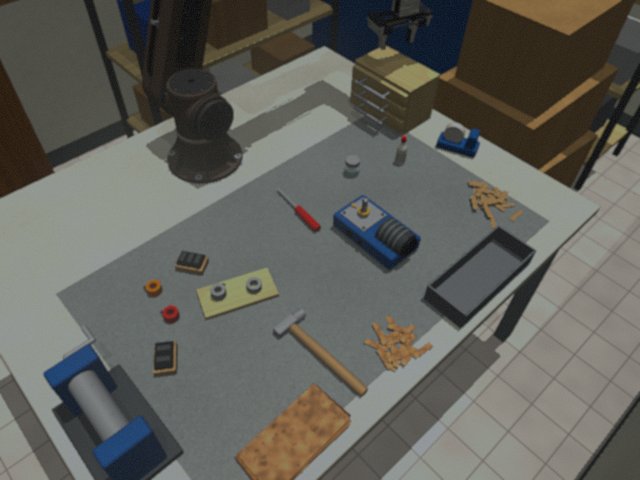

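```bash
python3 - <<'E'
from h import *
import pickle
P=pickle.load(open("p0.pkl","rb"))
a=P["top"]["color"][230:340,380:540,::-1]; b=P["top"]["color"][180:290,190:350,::-1]
cv2.imwrite("pics/topcrop.png",cv2.resize(np.vstack([a,b]),None,fx=2.7,fy=2.7,interpolation=cv2.INTER_CUBIC)[:600])
a=P["scene"]["color"][250:330,130:290,::-1]; b=P["scene"]["color"][180:260,300:460,::-1]
cv2.imwrite("pics/scenecrop.png",cv2.resize(np.vstack([a,b]),None,fx=3.7,fy=3.7,interpolation=cv2.INTER_CUBIC)[:600])
E
```

```text
(no output)
```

View pics/topcrop.png

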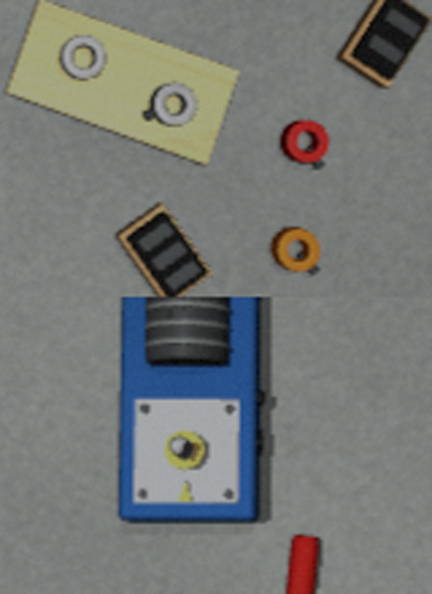

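View pics/scenecrop.png

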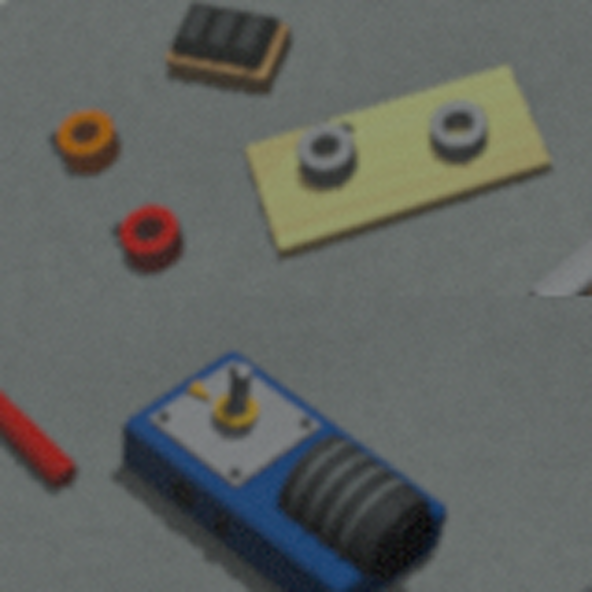

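Candidates for the collar, in top-camera pixels:
- Grey ring with a dark screw head, at (444,269). This fits: steel, with a set screw on its upper-left side.
- Plain grey ring at (411,251). This is the spacer.
- Red (493,283) and orange (490,322) rings. These are look-alikes.

The crop confirms the screw at about (435,273). The machine is at about (259,240), with its pointer to the front (down, -x).

```bash
python3 - <<'E'
from h import *
import pickle
P=pickle.load(open("p0.pkl","rb"))
p=P["top"]; im=p["color"].astype(int)
def roi(m,b):
    o=np.zeros_like(m); o[b[1]:b[3],b[0]:b[2]]=m[b[1]:b[3],b[0]:b[2]]; return o
def pts(m): v,u=np.nonzero(m); return np.c_[u,v].astype(np.float32)
r,g,b=im[...,0],im[...,1],im[...,2]
# plate: bright low saturation within machine
pl=roi((r>125)&(abs(r-b)<30),(225,200,300,275)); rect=cv2.minAreaRect(pts(cv2.morphologyEx(pl.astype(np.uint8),cv2.MORPH_OPEN,np.ones((3,3)))))
c=cv2.boxPoints(rect); print("plate",[ray(p,u,v,.06)[:2].round(4) for u,v in c], ray(p,*rect[0],.06).round(4))
bl=roi((b>r+40),(225,160,300,290)); rect=cv2.minAreaRect(pts(bl)); print("housing",rect,[ray(p,u,v,.06)[:2].round(4) for u,v in cv2.boxPoints(rect)])
ye=roi((r>b+50)&(g>b+30),(225,200,300,275)); q=pts(ye); 
for sel,z in ((q[:,1]<247,.074),(q[:,1]>=247,.063)): m=q[sel].mean(0)+.0; print("yellow",sel.sum(),m,ray(p,*m,z).round(4), q[sel].min(0),q[sel].max(0))
# collar / spacer: grey on yellow-green board
for n,z,bx in(("collar",.041,(430,255,460,285)),("spacer",.037,(400,240,425,265))):
    m=roi((abs(r-b)<30)&(r>110),bx); e=pts(m); ce,ra=cv2.minEnclosingCircle(e); print(n,ce,ra,e.mean(0),ray(p,*ce,z).round(4),ray(p,*e.mean(0),z).round(4))
dk=roi((r<100),(428,262,443,280)); e=pts(dk); print("screw",len(e),e.mean(0),ray(p,*e.mean(0),.03).round(4))
bd=roi((r>b+25)&(g>b+20),(375,220,480,300)); rect=cv2.minAreaRect(pts(bd)); print("board",rect,ray(p,*rect[0],.015).round(4))
save(p,"sp.png",(240,215,280,260),12)
E
```

```text
plate [array([0.6229, 0.2372]), array([0.623 , 0.0636]), array([0.4498, 0.0628]), array([0.4497, 0.2345])] [0.5359 0.1495 0.06  ]
housing ((259.449462890625, 216.4847869873047), (50.357032775878906, 91.67154693603516), 0.8303154110908508) [array([0.4776, 0.2149]), array([0.6936, 0.215 ]), array([0.692 , 0.0963]), array([0.476 , 0.0979])]
yellow 91 [258.6813  236.58241] [0.5357 0.1556 0.074 ] [251. 230.] [265. 243.]
yellow 15 [258.26666 253.06667] [0.4982 0.1575 0.063 ] [257. 250.] [260. 255.]
collar (444.5, 276.375) 16.38273048400879 [444.14102 268.92307] [ 0.4448 -0.2787  0.041 ] [ 0.4623 -0.2781  0.041 ]
spacer (410.72900390625, 250.39312744140625) 8.280433654785156 [410.7075  250.38776] [ 0.5062 -0.2006  0.037 ] [ 0.5062 -0.2005  0.037 ]
screw 36 [436.22223 270.44446] [ 0.459  -0.2616  0.03  ]
board ((425.0927429199219, 259.8533935546875), (79.48617553710938, 37.146240234375), 19.798877716064453) [ 0.4848 -0.2382  0.015 ]
```

View pics/sp.png

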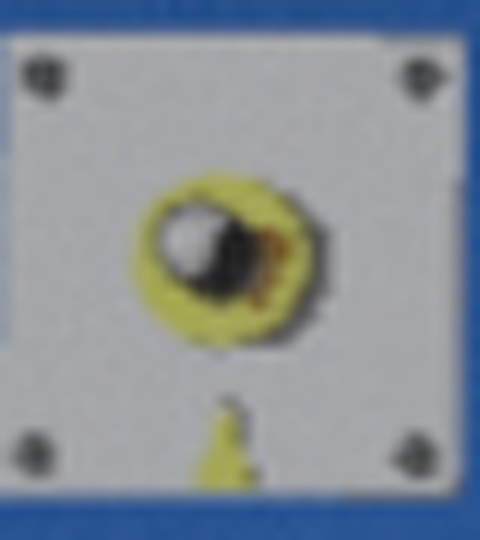

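The crop shows the spindle top at about (256,235). Its dark flat faces the lower right, roughly 55° counter-clockwise from the pointer at (259,249).

```bash
python3 - <<'E'
from h import *
import pickle
P=pickle.load(open("p0.pkl","rb"));p=P["top"]
s=[ray(p,240+a/12-.5*0,215+b/12,.061)[:2] for a,b in((45,76),(35,455),(423,78),(418,455))]
for a,b in((0,1),(2,3)): d=s[a]-s[b]; print("yaw",np.degrees(np.arctan2(d[1],d[0])),s[a].round(4),s[b].round(4))
print(ray(p,255.9,235,.115),ray(p,259,236.7,.074), ray(p,444.2,268.7,.041), ray(p,435.2,272.6,.03))
for X in([.536,.1555,.115],[.536,.1555,.074],[.536,.1555,.095]): print(proj(p,X),proj(P["scene"],X))
r=P["top"]["color"].astype(int); m=np.zeros((480,640),bool); m[258:280,433:458]=True
m&=(r[...,2]>130)&(r[...,0]-r[...,2]<25); v,u=np.nonzero(m); print(len(u),u.mean(),v.mean(),u.min(),u.max(),v.min(),v.max())
o=ctrl.get_obs(); print(o["tool_pos"],o["orientation"])
E
```

```text
yaw -0.7458549500330537 [0.5725 0.1924] [0.4986 0.1934]
yaw -0.274547974917818 [0.5722 0.1188] [0.4987 0.1192]
[0.53578504 0.1569973  0.115     ] [0.53540009 0.15487864 0.074     ] [ 0.46285423 -0.27827922  0.041     ] [ 0.4538851 -0.2590894  0.03     ]
[256.57096033 234.90470634] [363.91278618 198.22734669]
[258.73362008 236.44077878] [362.6447051  208.91432643]
[257.64325952 235.66632834] [363.28733431 203.49845403]
112 444.9732142857143 268.16964285714283 438 452 261 275
[0.18642247 0.6487202  0.29215463] [ 1.79998996e+02 -4.81656396e-04 -1.60301974e+01]
```

Emit:
{"fn": "send_rows", "kwargs": {"deltas": [[[0.04,0.032,0],0],[[0.08,0.064,0],0],[[0.12,0.096,0],0],[[0.16,0.128,0],0],[[0.2,0.16,0],0]], "gripper": 0.5}}

```text
clock: 1.52
tool_pos: [0.3055, 0.4799, 0.2923]
orientation: [-180.0, -0.0, -16.0]
force: [0.5, 0.2, 0.9]
opening: 0.0599
gripper_force: 0.0
```

Emit:
{"fn": "send_rows", "kwargs": {"deltas": [[[0.04,0.032,0],0],[[0.08,0.064,0],0],[[0.12,0.096,0],0],[[0.16,0.128,0],0],[[0.2,0.16,0],0]]}}

```text
clock: 1.93
tool_pos: [0.424, 0.3125, 0.2926]
orientation: [-179.9, -0.0, -16.0]
force: [1.4, 0.7, 0.1]
opening: 0.044
gripper_force: 0.0
```

```bash
cat >> h.py <<'E'
def to(x,y,z,psi):
    o=ctrl.get_obs(); a=o["orientation"]; M=R.from_euler("xyz",a,degrees=True)
    d=M.inv().apply(np.array([x,y,z])-o["tool_pos"]); t=-((psi-a[2]+180)%360-180)
    print("t",o["clock"],"pos",o["tool_pos"].round(4),"rpy",a.round(2),"F",o["force"].round(1),"open",round(o["opening"]*1000,2),o["gripper_force"])
    print("shares",(d/.8).round(4),"turn",round(t/90,4),"dist mm",round(np.linalg.norm(d)*1000,1),"deg",round(t,1), "q",o["joint_pos"].round(1))
E
python3 -c "
from h import *
to(.5357,.156,.2,-33)"
```

```text
t 1.9333 pos [0.424  0.3125 0.2926] rpy [-1.7995e+02 -2.0000e-02 -1.6010e+01] F [1.4 0.7 0.1] open 44.03 0.0
shares [0.1882 0.1497 0.1157] turn 0.1888 dist mm 213.4 deg 17.0 q [ 57.8   6.5 -17.9   0.  -65.5  16.2]
```

Emit:
{"fn": "send_rows", "kwargs": {"deltas": [[[0.038,0.03,0.018],0.04],[[0.075,0.06,0.036],0.08],[[0.113,0.09,0.054],0.12],[[0.15,0.12,0.072],0.16],[[0.188,0.15,0.09],0.189]]}}

```text
clock: 2.35
tool_pos: [0.5355, 0.1558, 0.22]
orientation: [-179.9, -0.0, -33.2]
force: [1.0, 0.3, -0.3]
opening: 0.0438
gripper_force: 0.0
```

```bash
python3 -c "
from h import *
to(.5357,.156,.147,-33)"
```

```text
t 2.35 pos [0.5355 0.1558 0.22  ] rpy [-1.7995e+02 -2.0000e-02 -3.3220e+01] F [ 1.   0.3 -0.3] open 43.76 0.0
shares [ 0.     -0.0003  0.0912] turn -0.0024 dist mm 73.0 deg -0.2 q [ 36.3  12.9 -20.1   0.  -56.9  20.4]
```

Emit:
{"fn": "send_rows", "kwargs": {"deltas": [[[0,0,0.03],0],[[0,0,0.06],0],[[0,0,0.085],0],[[0,0,0.091],0],[[0,0,0.091],0]]}}

```text
clock: 2.77
tool_pos: [0.5341, 0.1569, 0.1461]
orientation: [179.8, 0.1, -33.1]
force: [-0.9, -0.7, 1.2]
opening: 0.0437
gripper_force: 0.0
```

Emit:
{"fn": "send_rows", "kwargs": {"deltas": [[[0,0,0],0],[[0,0,0],0],[[0,0,0],0],[[0,0,0],0],[[0,0,0],0]], "gripper": 0}}

```text
clock: 3.18
tool_pos: [0.5349, 0.1578, 0.1482]
orientation: [-179.9, -0.0, -33.0]
force: [-0.4, 0.1, 0.8]
opening: 0.0159
gripper_force: 2.2
```

Emit:
{"fn": "send_rows", "kwargs": {"deltas": [[[0,0,0],0],[[0,0,0],0],[[0,0,0],0],[[0,0,0],0],[[0,0,0],0]]}}

```text
clock: 3.6
tool_pos: [0.5357, 0.1588, 0.1483]
orientation: [-179.8, -0.1, -33.0]
force: [0.8, 5.4, 1.1]
opening: 0.0126
gripper_force: 30.0
```

```bash
python3 -c "
from h import *
to(.5357,.156,.147,-33); w=ctrl.get_obs()['opening']*1000; print(w, 'e',np.degrees(.927-np.arccos(np.clip(w/8-1,-1,1))), ctrl.get_obs()['moment'])"
```

```text
t 3.6 pos [0.5357 0.1588 0.1483] rpy [-1.7981e+02 -6.0000e-02 -3.3000e+01] F [0.8 5.4 1.1] open 12.59 30.005255410069367
shares [0.0019 0.0029 0.0016] turn 0.0 dist mm 3.1 deg 0.0 q [ 36.6  17.5 -24.8  -0.  -47.5  20.4]
12.585802969523062 e -1.911364042831844 [ 1.81740585 -0.09127495  0.11303397]
```

Emit:
{"fn": "send_rows", "kwargs": {"deltas": [[[0,0,0],0.05],[[0.001,0,0],0.11],[[0.001,-0.001,0],0.18],[[0.001,-0.002,0],0.25],[[0.001,-0.002,0],0.32]]}}

```text
clock: 4.02
tool_pos: [0.5377, 0.1599, 0.1483]
orientation: [-179.8, 0.0, -62.1]
force: [4.3, 4.6, -1.8]
opening: 0.0126
gripper_force: 30.0
```

Emit:
{"fn": "send_rows", "kwargs": {"deltas": [[[0,0,0],0.07],[[0,0,0],0.14],[[0,0,0],0.21],[[0,0,0],0.27],[[0,0,0],0.318]]}}

```text
clock: 4.43
tool_pos: [0.5396, 0.1599, 0.1484]
orientation: [-179.6, 0.2, -90.7]
force: [15.8, 0.7, -10.7]
opening: 0.013
gripper_force: 30.0
```

Emit:
{"fn": "send_rows", "kwargs": {"deltas": [[[0,0,0],0],[[0,0,0],0],[[0,0,0],0],[[0,0,0],0],[[0,0,0],0]]}}

```text
clock: 4.85
tool_pos: [0.5396, 0.1599, 0.1483]
orientation: [-179.6, 0.2, -90.4]
force: [13.6, 0.8, -8.3]
opening: 0.0124
gripper_force: 30.0
```

```bash
python3 -c "
from h import *
to(.5377,.1567,.147,-90.4); print(ctrl.get_obs()['moment'])
p=ctrl.snapshot('scene'); save(p,'turned.png',(300,150,440,270),5)"
```

```text
t 4.85 pos [0.5396 0.1599 0.1483] rpy [-1.7961e+02  1.7000e-01 -9.0400e+01] F [13.6  0.8 -8.3] open 12.4 29.999593592759766
shares [0.004  0.0024 0.0016] turn 0.0001 dist mm 4.0 deg 0.0 q [ 36.5  17.7 -24.5   0.1 -47.4 -37. ]
[ 0.44569751 -4.87202958  0.06720836]
```

Emit:
{"fn": "send_rows", "kwargs": {"deltas": [[[0,-0.001,0],0],[[0,-0.002,0],0],[[0,-0.003,0],0],[[0,-0.003,0],0],[[0,-0.003,0],0]]}}

```text
clock: 5.32
tool_pos: [0.54, 0.1598, 0.1483]
orientation: [-179.8, 0.1, -90.4]
force: [2.7, 5.9, -0.3]
opening: 0.0126
gripper_force: 30.0
```

Emit:
{"fn": "send_rows", "kwargs": {"deltas": [[[0,0,0],0],[[0,0,0],0],[[0,0,0],0],[[0,0,0],0],[[0,0,0],0]], "gripper": 0.5}}

```text
clock: 5.73
tool_pos: [0.5384, 0.1581, 0.1473]
orientation: [180.0, -0.0, -90.5]
force: [-0.3, 0.7, 0.4]
opening: 0.04
gripper_force: 0.0
```

```bash
python3 -c "
from h import *
to(.5377,.1567,.147,-0.4); print(ctrl.get_obs()['moment'])"
```

```text
t 5.7333 pos [0.5384 0.1581 0.1473] rpy [ 1.7998e+02 -2.0000e-02 -9.0470e+01] F [-0.3  0.7  0.4] open 40.01 0.0
shares [0.0017 0.0009 0.0004] turn -1.0008 dist mm 1.6 deg -90.1 q [ 36.3  17.8 -24.4   0.  -47.8 -36.8]
[ 0.06942395 -0.06531642 -0.03259015]
```

Emit:
{"fn": "send_rows", "kwargs": {"deltas": [[[0.001,0,0],-0.07],[[0.002,0,0],-0.14],[[0.003,0,0],-0.21],[[0.0035,0,0],-0.28],[[0.0035,0,0],-0.35]]}}

```text
clock: 6.15
tool_pos: [0.5385, 0.1552, 0.1473]
orientation: [180.0, -0.0, -58.7]
force: [0.2, -0.4, 0.3]
opening: 0.0438
gripper_force: 0.0
```

Emit:
{"fn": "send_rows", "kwargs": {"deltas": [[[0,0,0],-0.07],[[0,0,0],-0.14],[[0,0,0],-0.21],[[0,0,0],-0.28],[[0,0,0],-0.35]]}}

```text
clock: 6.57
tool_pos: [0.5385, 0.1553, 0.1473]
orientation: [180.0, 0.0, -27.2]
force: [0.5, 0.6, -0.3]
opening: 0.044
gripper_force: 0.0
```

Emit:
{"fn": "send_rows", "kwargs": {"deltas": [[[0,0,0],-0.07],[[0,0,0],-0.14],[[0,0,0],-0.21],[[0,0,0],-0.28],[[0,0,0],-0.3]]}}

```text
clock: 6.98
tool_pos: [0.5385, 0.1553, 0.1473]
orientation: [180.0, 0.0, -0.1]
force: [-0.5, 0.2, -0.7]
opening: 0.0437
gripper_force: 0.0
```

```bash
python3 -c "
from h import *
to(.5384,.1552,.147,-0.4)
p=ctrl.snapshot('top'); save(p,'turned.png',(230,210,290,260),10)"
```

```text
t 6.9833 pos [0.5385 0.1553 0.1473] rpy [ 1.7998e+02  2.0000e-02 -1.0000e-01] F [-0.5  0.2 -0.7] open 43.68 0.0
shares [-0.0001  0.0001  0.0003] turn 0.0034 dist mm 0.3 deg 0.3 q [ 36.1  17.8 -24.5   0.  -47.7  53.8]
```

Now close to measure the spindle's y position and check that the width is 16 mm, meaning the flat is at 90° to the pads.

Emit:
{"fn": "send_rows", "kwargs": {"deltas": [[[0,0,0],0.002],[[0,0,0],0.003],[[0,0,0],0.003],[[0,0,0],0.003],[[0,0,0],0.003]], "gripper": 0}}

```text
clock: 7.45
tool_pos: [0.5386, 0.1555, 0.1474]
orientation: [180.0, 0.0, -0.8]
force: [-0.5, -0.6, -0.2]
opening: 0.0158
gripper_force: 0.0
```

Emit:
{"fn": "send_rows", "kwargs": {"deltas": [[[0,0,0],0],[[0,0,0],0],[[0,0,0],0],[[0,0,0],0],[[0,0,0],0]]}}

```text
clock: 7.87
tool_pos: [0.5386, 0.1555, 0.1474]
orientation: [180.0, 0.0, -0.7]
force: [-0.4, 0.5, 0.3]
opening: 0.0157
gripper_force: 30.0
```

```bash
python3 -c "
from h import *
to(.5384,.1552,.147,-0.4)"
```

```text
t 7.8667 pos [0.5386 0.1555 0.1474] rpy [180.     0.    -0.73] F [-0.4  0.5  0.3] open 15.66 30.000102663470898
shares [-0.0002  0.0004  0.0005] turn -0.0037 dist mm 0.5 deg -0.3 q [ 36.1  17.8 -24.5   0.  -47.7  53.2]
```

Emit:
{"fn": "send_rows", "kwargs": {"deltas": [[[0,0,0],0],[[0,0,0],0],[[0,0,0],0],[[0,0,-0.03],0],[[0,0,-0.07],0]], "gripper": 0.7}}

```text
clock: 8.28
tool_pos: [0.5371, 0.1547, 0.2013]
orientation: [179.8, 0.3, -0.8]
force: [-0.2, 0.5, -1.3]
opening: 0.043
gripper_force: 0.0
```

Emit:
{"fn": "send_rows", "kwargs": {"deltas": [[[-0.01,0.04,-0.01],0],[[-0.025,0.09,-0.01],0],[[-0.035,0.14,-0.01],0],[[-0.045,0.19,-0.01],0],[[-0.05,0.24,-0.01],0]]}}

```text
clock: 8.7
tool_pos: [0.4949, -0.0374, 0.2118]
orientation: [-180.0, -0.0, -0.7]
force: [0.4, 0.2, -0.1]
opening: 0.0612
gripper_force: 0.0
```

Emit:
{"fn": "send_rows", "kwargs": {"deltas": [[[-0.01,0.05,0],0.03],[[-0.02,0.1,0],0.06],[[-0.03,0.15,0],0.1],[[-0.035,0.2,0],0.13],[[-0.04,0.24,0],0.158]]}}

```text
clock: 9.12
tool_pos: [0.4609, -0.2299, 0.2117]
orientation: [180.0, -0.0, -15.1]
force: [1.2, -0.6, 0.2]
opening: 0.0615
gripper_force: 0.0
```

```bash
python3 -c "
from h import *
to(.4645,-.279,.084,-15)
p=ctrl.snapshot('top'); save(p,'turned.png',(235,215,285,260),12)"
```

```text
t 9.1167 pos [ 0.4609 -0.2299  0.2117] rpy [ 1.800e+02 -4.000e-02 -1.512e+01] F [ 1.2 -0.6  0.2] open 61.54 0.0
shares [0.0203 0.0581 0.1596] turn -0.0013 dist mm 136.9 deg -0.1 q [ -4.6   9.5 -25.8   0.  -54.6  79.5]
```

View pics/turned.png

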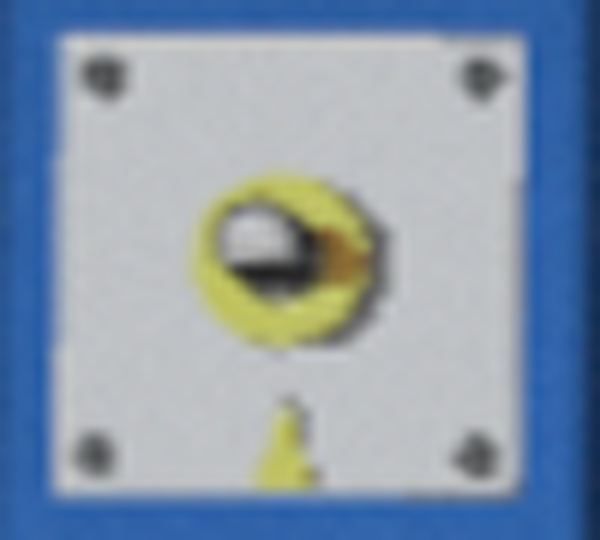

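The picture shows the flat's edge is now horizontal at about (256.5,237), facing down towards the pointer at (259,249). The turn worked.

Emit:
{"fn": "send_rows", "kwargs": {"deltas": [[[0.01,0.03,0],0],[[0.02,0.058,0],0],[[0.02,0.058,0.02],0],[[0.02,0.058,0.06],0],[[0.02,0.058,0.1],0]]}}

```text
clock: 9.58
tool_pos: [0.4659, -0.2772, 0.1315]
orientation: [-180.0, -0.2, -15.0]
force: [-0.2, 0.2, -1.2]
opening: 0.0612
gripper_force: 0.0
```

Emit:
{"fn": "send_rows", "kwargs": {"deltas": [[[0,0,0.02],0],[[0,0,0.04],0],[[0,0,0.055],0],[[0,0,0.0596],0],[[0,0,0.0596],0]]}}

```text
clock: 10.0
tool_pos: [0.4647, -0.2763, 0.0828]
orientation: [180.0, 0.1, -14.9]
force: [0.3, 0.0, 0.3]
opening: 0.0615
gripper_force: 0.0
```

Emit:
{"fn": "send_rows", "kwargs": {"deltas": [[[0,0,0],0],[[0,0,0],0],[[0,0,0],0],[[0,0,0],0],[[0,0,0],0]], "gripper": 0.3}}

```text
clock: 10.42
tool_pos: [0.4657, -0.2768, 0.0846]
orientation: [180.0, -0.1, -14.9]
force: [0.1, -1.6, 5.4]
opening: 0.0366
gripper_force: 30.0
```

```bash
python3 -c "
from h import *
to(.4645,-.279,.084,-15)"
```

```text
t 10.4167 pos [ 0.4657 -0.2768  0.0846] rpy [ 1.7999e+02 -1.0000e-01 -1.4940e+01] F [ 0.1 -1.6  5.4] open 36.64 30.046388832852244
shares [-0.0008  0.0031  0.0008] turn 0.0007 dist mm 2.6 deg 0.1 q [-10.   21.2 -30.3   0.  -38.4  85. ]
```

Emit:
{"fn": "send_rows", "kwargs": {"deltas": [[[0,0,0],0],[[0,0,0],0],[[0,0,0],0],[[0,0,0],0],[[0,0,0],0]]}}

```text
clock: 10.83
tool_pos: [0.4658, -0.2768, 0.0846]
orientation: [180.0, -0.1, -14.9]
force: [-1.3, -0.6, 6.3]
opening: 0.0365
gripper_force: 30.0
```

```bash
python3 -c "
from h import *
to(.4645,-.279,.084,-15)
p=ctrl.snapshot('scene'); save(p,'grip1.png',(170,240,290,330),6)"
```

```text
t 10.8333 pos [ 0.4658 -0.2768  0.0846] rpy [ 1.7999e+02 -9.0000e-02 -1.4930e+01] F [-1.3 -0.6  6.3] open 36.46 30.045982534065843
shares [-0.0008  0.0031  0.0007] turn 0.0007 dist mm 2.6 deg 0.1 q [-10.   21.2 -30.3   0.  -38.4  85. ]
```

View pics/grip1.png

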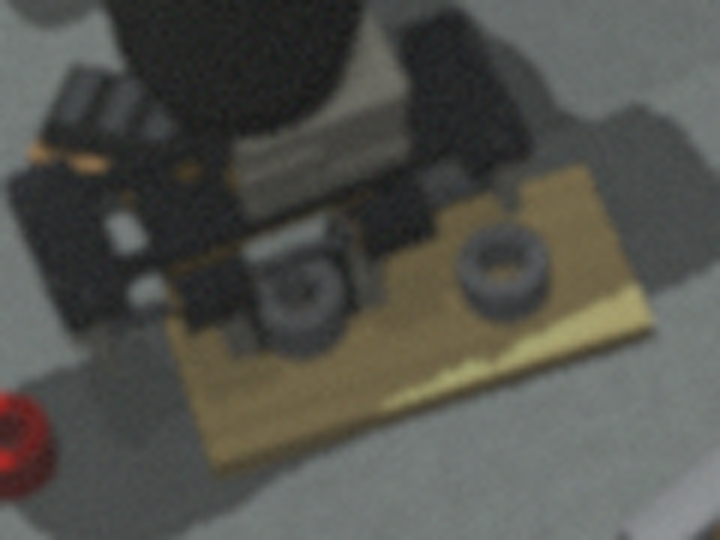

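```bash
python3 -c "
from h import *
p=ctrl.snapshot('scene')
for X in([.4658,-.2768,.041],[.4658,-.2768,.028],[.4658,-.2768,.015]): print((proj(p,X)-[170,240])*6)
# fingertip corners at z=.0186: pads at tool y +-18.3, x +-9.5
M=R.from_euler('z',-14.9,degrees=True)
for y in(18.3,-18.3):
  for x in(9.5,-9.5):
    d=np.array([x/1e3,-y/1e3,0]); X=M.apply(d)+[.4658,-.2768,.0186]; print('tip',x,y,(proj(p,X)-[170,240])*6)
for th in('collar_center','collar_screw','spacer'):
  for c in ctrl.cut_out(p,th)[:3]:
    v,u=np.nonzero(c['pixels']); print(th,round(c['conf'],2),len(u),((np.array([u.mean(),v.mean()])-[170,240])*6).round(),((np.array([u.min(),u.max(),v.min(),v.max()])-[170,170,240,240])*6))
"
```

```text
[293.23672176 282.02342807]
[297.07944876 300.3144082 ]
[300.86533643 318.334839  ]
tip 9.5 18.3 [266.39284494 346.83157347]
tip -9.5 18.3 [250.16492525 313.06673625]
tip 9.5 -18.3 [349.45692961 313.67573496]
tip -9.5 -18.3 [332.69933808 280.46447226]
collar_center 0.81 285 [-103.  287.] [-162  -48  234  342]
collar_center 0.7 181 [301. 309.] [264 336 264 354]
collar_center 0.62 247 [  2. 444.] [-54  54 396 498]
collar_screw 0.77 202 [303. 309.] [264 342 258 354]
collar_screw 0.6 195 [-97. 287.] [-150  -54  240  330]
collar_screw 0.17 1497 [884. 656.] [ 618 1182  408  930]
spacer 0.51 232 [504. 270.] [456 552 222 318]
spacer 0.19 220 [301. 308.] [258 342 258 354]
```

Emit:
{"fn": "send_rows", "kwargs": {"deltas": [[[0,0,0],0],[[0,0,0],0],[[0,0,0],0],[[0,0,0],0],[[0.0015,0,0],0.05]], "gripper": 0.7}}

```text
clock: 11.5
tool_pos: [0.466, -0.2766, 0.0835]
orientation: [-180.0, 0.0, -19.4]
force: [-0.5, 1.0, -0.7]
opening: 0.0603
gripper_force: 0.0
```

Emit:
{"fn": "send_rows", "kwargs": {"deltas": [[[0,0,0],0.07],[[0,0,0],0.14],[[0,0,0],0.21],[[0,0,0],0.28],[[0,0,0],0.35]]}}

```text
clock: 11.92
tool_pos: [0.4662, -0.2767, 0.0835]
orientation: [180.0, 0.0, -51.3]
force: [-0.3, 0.4, 0.2]
opening: 0.0614
gripper_force: 0.0
```

Emit:
{"fn": "send_rows", "kwargs": {"deltas": [[[0,0,0],0.07],[[0,0,0],0.14],[[0,0,0],0.157],[[0,0,0],0.157],[[0,0,0],0.157]]}}

```text
clock: 12.33
tool_pos: [0.4663, -0.2767, 0.0835]
orientation: [180.0, 0.0, -65.0]
force: [0.3, -0.2, 0.3]
opening: 0.0615
gripper_force: 0.0
```

Emit:
{"fn": "send_rows", "kwargs": {"deltas": [[[0,0,0],0],[[0,0,0],0],[[0,0,0],0],[[0,0,0],0],[[0,0,0],0]], "gripper": 0.3}}

```text
clock: 12.75
tool_pos: [0.4664, -0.2768, 0.0837]
orientation: [-180.0, -0.0, -65.1]
force: [-0.1, -0.5, -0.1]
opening: 0.0355
gripper_force: 30.0
```

```bash
python3 -c "
from h import *
to(.467,-.277,.084,-65); o=ctrl.get_obs()
def v(a): a=np.radians(a); return [np.sin(a),-np.cos(a)]
a=o['orientation'][2]; c=np.linalg.solve([v(-14.9),v(a)],[np.dot(v(-14.9),[.4658,-.2768]),np.dot(v(a),o['tool_pos'][:2])])
ps=np.radians(a); d=c-o['tool_pos'][:2]; print('centre',c,'off tool x mm',1000*d@[np.cos(ps),np.sin(ps)],o['moment'])
"
```

```text
t 12.75 pos [ 0.4664 -0.2768  0.0837] rpy [-180.     -0.    -65.07] F [-0.1 -0.5 -0.1] open 35.52 29.999764368112665
shares [ 0.0006 -0.0006 -0.0004] turn -0.0007 dist mm 0.7 deg -0.1 q [-10.   21.3 -30.2   0.  -38.5  34.9]
centre [ 0.46647204 -0.27697882] off tool x mm 0.1988577913749278 [ 0.0954645  -0.11678656 -0.02025268]
```

Emit:
{"fn": "send_rows", "kwargs": {"deltas": [[[0,0,0],0],[[0,0,-0.01],0],[[0,0,-0.03],0],[[0,0,-0.05],0],[[0,0,-0.07],0]]}}

```text
clock: 13.17
tool_pos: [0.466, -0.2767, 0.1405]
orientation: [180.0, 0.0, -65.1]
force: [-0.2, -0.7, -2.7]
opening: 0.0361
gripper_force: 30.0
```

```bash
python3 -c "
from h import *
to(.467,-.277,.084,-65)
p=ctrl.snapshot('scene'); o=ctrl.get_obs(); t=o['tool_pos']
# tip corners & collar nominal centre (tcp-.056)
q=proj(p,t-[0,0,.056]); b=[int(q[0])-50,int(q[1])-40,int(q[0])+50,int(q[1])+40]
im=p['color'][:,:,::-1].copy(); im=np.clip(im.astype(float)*1.7,0,255).astype(np.uint8); pp=dict(p); pp['color']=im[:,:,::-1]
save(pp,'lift.png',b,7)
print('nominal centre crop',(q-b[:2])*7, 'top',(proj(p,t-[0,0,.043])-b[:2])*7)
for c in ctrl.cut_out(p,'collar_center')[:4]:
    v,u=np.nonzero(c['pixels']); print(c['conf'],len(u),(np.array([u.mean(),v.mean()])-b[:2])*7)
"
```

```text
t 13.1667 pos [ 0.466  -0.2767  0.1405] rpy [ 1.7996e+02  3.0000e-02 -6.5080e+01] F [-0.2 -0.7 -2.7] open 36.11 29.999655159772374
shares [ 0.0009 -0.001   0.0707] turn -0.0009 dist mm 56.5 deg -0.1 q [-10.   16.8 -27.2  -0.  -46.1  34.9]
nominal centre crop [355.37144771 281.32663877] top [350.5742765  258.44942075]
0.82 228 [-83.53947368 363.07894737]
0.7 217 [ 29.29032258 546.61290323]
0.55 103 [335.66019417 308.33980583]
```

View pics/lift.png

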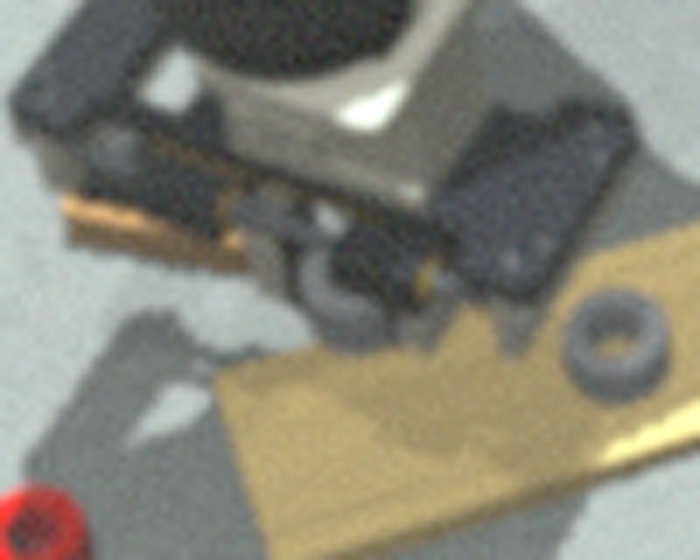

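```bash
python3 - <<'E'
from h import *
import pickle
P=pickle.load(open("p0.pkl","rb"))
K=16
def crop(p,X,h=12):
    q=proj(p,X); u,v=int(q[0]),int(q[1]); im=p["color"][v-h:v+h,u-h:u+h,::-1]
    im=cv2.resize(np.ascontiguousarray(im),None,fx=K,fy=K,interpolation=cv2.INTER_CUBIC)
    print(u-h,v-h); return im
# bore/ring fit in top: centroid of bright ring top face
p=P["top"]
a=crop(p,[.463,-.279,.028]); b=crop(P["scene"],[.467,-.277,.028])
cv2.imwrite("pics/col.png",np.hstack([a,b]))
g=p["color"][256:284,428:460].min(2); print(g)
E
```

```text
431 256
207 278
[[121 121 120 122 120 120 122 121 120 120 120 123 123 123 122 122 125 121
  121 121 119 117 118 113 113 113 116 117 118 121 120 123]
 [122 122 122 120 123 121 121 122 118 119 123 119 119 121 123 122 123 123
  121 121 121 122 120 121 116 117 114 115 114 115 115 117]
 [125 121 122 120 119 122 122 120 120 121 121 121 121 121 121 122 121 122
  124 121 122 120 121 122 119 120 116 117 115 116 115 114]
 [124 125 122 122 120 123 122 119 120 120 121 122 121 122 123 117 118 117
  120 122 121 122 123 122 121 123 119 121 118 119 117 116]
 [126 124 126 124 123 123 125 122 121 121 121 118 117 115 116 117 107 113
  123 120 118 123 123 124 122 125 123 121 123 121 119 117]
 [122 124 124 127 126 124 123 122 123 121 115 103  95 101 111 134 148 144
  137 123 117 121 122 121 123 123 121 120 122 124 122 120]
 [126 123 121 122 120 123 123 124 123 110  80  72 120 154 156 154 150 148
  145 146 140 131 120 117 121 121 122 120 121 120 121 123]
 [122 123 121 123 124 124 124 124 111  74  66 122 151 152 152 151 147 148
  149 152 149 145 126 112 120 121 121 118 121 121 119 122]
 [125 123 122 122 12
[... 1940 characters left out ...]
2 125 123 122 119 120 114 115 116]
 [130 130 130 128 128 126 124 125 123 124 124 123 125 125 126 128 128 128
  128 129 126 123 118 117 119 119 115 115 116 113 110 114]
 [120 124 129 129 130 130 128 128 123 125 124 122 125 122 118 121 122 120
  120 123 122 116 120 118 116 116 116 114 115 113 115 108]
 [ 81  74 105 121 118 124 126 123 124 124 120 115 117 116 112 111 113 114
  115 115 116 119 117 119 120 116 115 116 112 114 114 104]
 [111 102  92  88  80  95 111 116 117 117 117 118 116 116 116 115 110 113
  112 113 112 113 114 115 117 119 120 117 116 118 118 114]
 [121 119 119 119 106  82  67  86 102 107 114 120 118 118 116 118 117 115
  115 113 113 112 115 114 118 117 116 119 120 120 114 113]]
```

View pics/col.png

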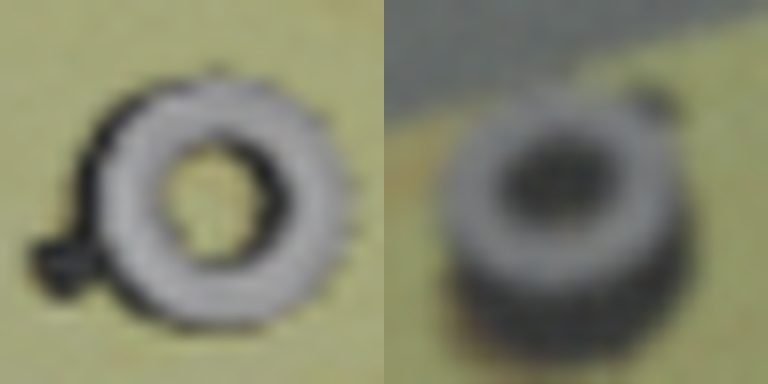

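Emit:
{"fn": "send_rows", "kwargs": {"deltas": [[[0,0,-0.02],-0.05],[[0,0,-0.045],-0.12],[[0,0,-0.07],-0.19],[[0,0,-0.09],-0.26],[[0,0,-0.095],-0.33]]}}

```text
clock: 13.68
tool_pos: [0.4671, -0.2771, 0.218]
orientation: [-179.9, -0.2, -35.1]
force: [1.0, 0.3, -2.3]
opening: 0.0361
gripper_force: 30.0
```

Emit:
{"fn": "send_rows", "kwargs": {"deltas": [[[0,0,0],-0.07],[[0,0,0],-0.14],[[0,0,0],-0.21],[[0,0,0],-0.28],[[0,0,0],-0.35]]}}

```text
clock: 14.1
tool_pos: [0.4659, -0.2766, 0.2149]
orientation: [-180.0, 0.1, -3.6]
force: [0.5, 0.4, -1.6]
opening: 0.0363
gripper_force: 30.0
```

```bash
python3 - <<'E'
from h import *
import pickle
P=pickle.load(open("p0.pkl","rb"))
for p,c,h in((P["top"],(444.4,268.2),(434.5,272.2)),(P["scene"],(217.6,289.4),(223.1,284.1))):
    a=ray(p,*c,.041);b=ray(p,*h,.031);d=b-a;print(a.round(4),np.degrees(np.arctan2(d[1],d[0])),np.hypot(*d[:2]))
to(.5384,.1555,.215,0.5)
E
```

```text
[ 0.464  -0.2788  0.041 ] 113.18859996156813 0.023414367336181848
[ 0.4696 -0.2834  0.041 ] 114.8882902711158 0.025264485977050246
t 14.1 pos [ 0.4659 -0.2766  0.2149] rpy [-1.7997e+02  6.0000e-02 -3.5800e+00] F [ 0.5  0.4 -1.6] open 36.26 29.996685711230384
shares [ 5.670e-02 -5.447e-01  1.000e-04] turn -0.0454 dist mm 438.1 deg -4.1 q [-10.   11.8 -22.3  -0.  -55.9  96.4]
```

Emit:
{"fn": "send_rows", "kwargs": {"deltas": [[[0.003,-0.03,0],0],[[0.007,-0.07,0],0],[[0.011,-0.11,0],0],[[0.015,-0.15,0],0],[[0.02,-0.19,0],0]]}}

```text
clock: 14.52
tool_pos: [0.492, -0.1249, 0.215]
orientation: [-180.0, 0.1, -3.9]
force: [0.9, -0.3, -1.2]
opening: 0.0365
gripper_force: 30.0
```

Emit:
{"fn": "send_rows", "kwargs": {"deltas": [[[0.004,-0.04,0],0],[[0.008,-0.08,0],0],[[0.012,-0.12,0],0],[[0.016,-0.16,0],0],[[0.02,-0.2,0],0]]}}

```text
clock: 14.93
tool_pos: [0.5189, 0.0339, 0.2151]
orientation: [180.0, 0.1, -3.9]
force: [0.3, -0.2, -1.6]
opening: 0.0364
gripper_force: 30.0
```

Emit:
{"fn": "send_rows", "kwargs": {"deltas": [[[0.004,-0.04,0],-0.01],[[0.008,-0.08,0],-0.02],[[0.012,-0.12,0],-0.03],[[0.016,-0.145,0],-0.04],[[0.017,-0.155,0],-0.045]]}}

```text
clock: 15.35
tool_pos: [0.5416, 0.1578, 0.2148]
orientation: [180.0, 0.0, 0.3]
force: [-0.9, -0.2, -2.3]
opening: 0.0361
gripper_force: 30.0
```

Emit:
{"fn": "send_rows", "kwargs": {"deltas": [[[0,0,0],0],[[0,0,0],0],[[0,0,0],0],[[0,0,0],0],[[0,0,0],0]]}}

```text
clock: 15.77
tool_pos: [0.5412, 0.1541, 0.2158]
orientation: [-180.0, 0.0, 0.1]
force: [0.3, -1.0, -1.4]
opening: 0.0362
gripper_force: 30.0
```

```bash
python3 - <<'E'
from h import *
to(.5384,.1555,.189,0.5)
p=ctrl.snapshot("scene"); o=ctrl.get_obs(); save(p,"above.png",(315,140,425,222),7)
print((proj(p,o["tool_pos"]-[0,0,.0557])-[315,140])*7,(proj(p,[.5384,.1555,.115])-[315,140])*7)
E
```

```text
t 15.7667 pos [0.5412 0.1541 0.2158] rpy [-1.8e+02  0.0e+00  9.0e-02] F [ 0.3 -1.  -1.4] open 36.18 29.999584884062642
shares [-0.0035 -0.0017  0.0334] turn -0.0045 dist mm 26.9 deg -0.4 q [ 35.8  13.7 -19.7  -0.  -56.6  54.3]
[360.55863994 330.37670561] [346.92482091 410.94072512]
```

View pics/above.png

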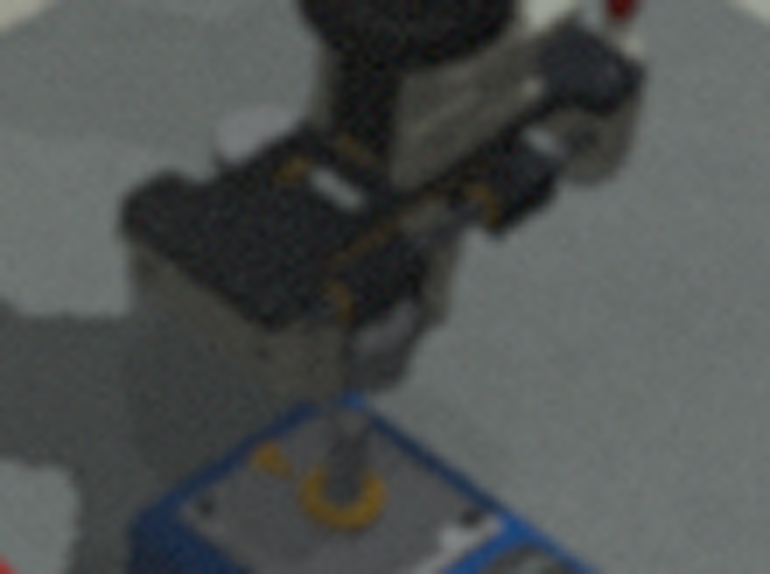

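Emit:
{"fn": "send_rows", "kwargs": {"deltas": [[[-0.0035,-0.002,0],-0.0045],[[-0.0035,-0.002,0],-0.0045],[[-0.0035,-0.002,0.01],-0.0045],[[-0.0035,-0.002,0.02],-0.0045],[[-0.0035,-0.002,0.03],-0.0045]]}}

```text
clock: 16.23
tool_pos: [0.5383, 0.1566, 0.1907]
orientation: [-180.0, 0.0, 0.6]
force: [-0.6, -0.9, -1.5]
opening: 0.0359
gripper_force: 30.0
```

Emit:
{"fn": "send_rows", "kwargs": {"deltas": [[[0,0,0.003],0],[[0,0,0.006],0],[[0,0,0.009],0],[[0,0,0.012],0],[[0,0,0.015],0]]}}

```text
clock: 16.65
tool_pos: [0.5387, 0.1568, 0.1796]
orientation: [-180.0, -0.0, 0.6]
force: [-0.3, -0.2, -1.5]
opening: 0.0362
gripper_force: 30.0
```

```bash
python3 - <<'E'
from h import *
to(.5384,.1555,.170,0.5); print(ctrl.get_obs()["moment"])
E
```

```text
t 16.65 pos [0.5387 0.1568 0.1796] rpy [-1.7999e+02 -2.0000e-02  5.8000e-01] F [-0.3 -0.2 -1.5] open 36.15 29.999570210056845
shares [-0.0004  0.0016  0.012 ] turn 0.0009 dist mm 9.7 deg 0.1 q [ 36.2  15.7 -22.4   0.  -51.9  54.4]
[0.0112189  0.01901593 0.0031224 ]
```

Emit:
{"fn": "send_rows", "kwargs": {"deltas": [[[0,0.0016,0],0],[[0,0.0016,0.003],0],[[0,0.0016,0.006],0],[[0,0.0016,0.009],0],[[0,0.0016,0.012],0]]}}

```text
clock: 17.07
tool_pos: [0.5386, 0.1554, 0.1699]
orientation: [-180.0, -0.0, 0.6]
force: [0.9, -0.4, -2.4]
opening: 0.0366
gripper_force: 30.0
```

Emit:
{"fn": "send_rows", "kwargs": {"deltas": [[[0,0,0.003],0],[[0,0,0.006],0],[[0,0,0.008],0],[[0,0,0.008],0],[[0,0,0.008],0]]}}

```text
clock: 17.48
tool_pos: [0.5386, 0.1554, 0.1636]
orientation: [180.0, 0.0, 0.6]
force: [0.4, -0.9, -1.6]
opening: 0.0362
gripper_force: 30.0
```

```bash
python3 - <<'E'
from h import *
to(.5384,.1555,.145,0.5); print(ctrl.get_obs()["moment"])
E
```

```text
t 17.4833 pos [0.5386 0.1554 0.1636] rpy [1.7999e+02 1.0000e-02 5.7000e-01] F [ 0.4 -0.9 -1.6] open 36.18 29.999659529712517
shares [-0.0002 -0.0001  0.0232] turn 0.0008 dist mm 18.6 deg 0.1 q [ 36.1  16.7 -23.5   0.  -49.8  54.5]
[0.01635142 0.0007784  0.01821263]
```

Emit:
{"fn": "send_rows", "kwargs": {"deltas": [[[0,0,0.005],0],[[0,0,0.01],0],[[0,0,0.015],0],[[0,0,0.019],0],[[0,0,0.023],0]]}}

```text
clock: 17.9
tool_pos: [0.5385, 0.1554, 0.1447]
orientation: [180.0, 0.0, 0.6]
force: [0.2, 0.3, -1.6]
opening: 0.0364
gripper_force: 30.0
```

Emit:
{"fn": "send_rows", "kwargs": {"deltas": [[[0,0,0.001],0],[[0,0,0.002],0],[[0,0,0.004],0],[[0,0,0.005],0],[[0,0,0.005],0]]}}

```text
clock: 18.32
tool_pos: [0.5387, 0.1555, 0.1416]
orientation: [-180.0, -0.0, 0.6]
force: [-0.5, -0.8, 2.7]
opening: 0.0362
gripper_force: 30.0
```

```bash
python3 - <<'E'
from h import *
to(.5384,.1555,.138,0.5); print(ctrl.get_obs()["moment"])
E
```

```text
t 18.3167 pos [0.5387 0.1555 0.1416] rpy [-1.8e+02 -2.0e-02  5.8e-01] F [-0.5 -0.8  2.7] open 36.16 30.000389434135286
shares [-0.0004 -0.      0.0044] turn 0.0009 dist mm 3.6 deg 0.1 q [ 36.1  18.2 -24.8   0.  -46.9  54.5]
[-0.18167349  0.44529713 -0.00379842]
```

Emit:
{"fn": "send_rows", "kwargs": {"deltas": [[[0,0,0.001],0],[[0,0,0.002],0],[[0,0,0.003],0],[[0,0,0.004],0],[[0,0,0.005],0]]}}

```text
clock: 18.73
tool_pos: [0.5388, 0.1555, 0.1375]
orientation: [-180.0, -0.0, 0.6]
force: [-1.4, -1.1, 4.0]
opening: 0.0363
gripper_force: 30.0
```

Emit:
{"fn": "send_rows", "kwargs": {"deltas": [[[0,0,0],0],[[0,0,0],0],[[0,0,0],0],[[0,0,0],0],[[0,0,0],0]]}}

```text
clock: 19.15
tool_pos: [0.5387, 0.1555, 0.1374]
orientation: [-180.0, -0.0, 0.6]
force: [-0.3, -1.3, 5.4]
opening: 0.0365
gripper_force: 30.0
```

```bash
python3 - <<'E'
from h import *
to(.5384,.1555,.1373,0.5); print(ctrl.get_obs()["moment"])
E
```

```text
t 19.15 pos [0.5387 0.1555 0.1374] rpy [-1.7999e+02 -2.0000e-02  5.7000e-01] F [-0.3 -1.3  5.4] open 36.54 30.000776127999416
shares [-0.0004 -0.0001  0.0001] turn 0.0008 dist mm 0.3 deg 0.1 q [ 36.1  18.5 -25.1   0.  -46.4  54.5]
[-0.30248694  0.3123603   0.02421954]
```

```bash
python3 - <<'E'
from h import *
p=ctrl.snapshot("scene"); q=dict(p); q["color"]=np.clip(p["color"].astype(float)*1.6,0,255).astype(np.uint8); save(q,"final.png",(315,150,425,232),7)
for _ in range(8): o=ctrl.get_obs()
print(o["force"],o["tool_pos"])
E
```

```text
[-1.53077283 -0.41272711  4.81179724] [0.5387087  0.15547431 0.13739321]
```

View pics/final.png

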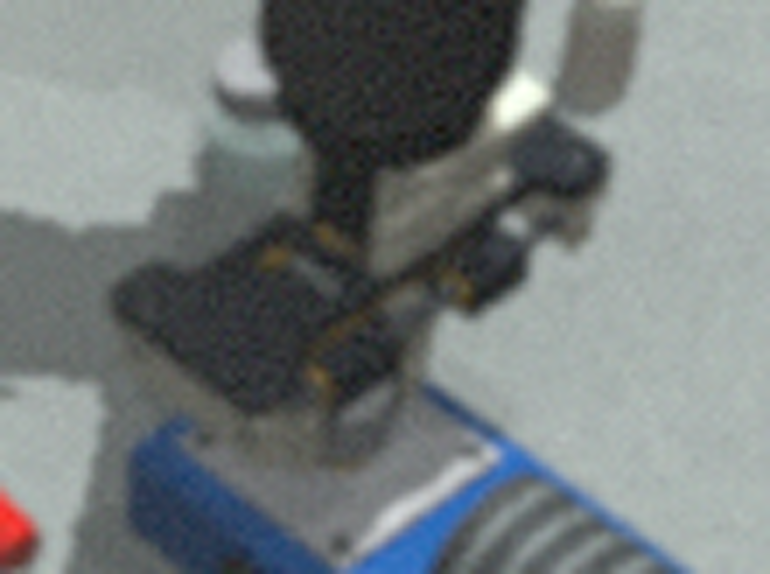

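The collar sits low over the spindle on the spring plate at about (365,212), level in the fingers. I'll nudge it slightly further down, then hand in.

Emit:
{"fn": "send_rows", "kwargs": {"deltas": [[[0,0,0.0003],0],[[0,0,0.0003],0],[[0,0,0.0003],0],[[0,0,0.0003],0],[[0,0,0.0003],0]]}}

```text
clock: 19.62
tool_pos: [0.5387, 0.1555, 0.1371]
orientation: [-180.0, -0.0, 0.6]
force: [-0.5, -0.6, 5.1]
opening: 0.036
gripper_force: 30.0
```

```bash
python3 -c "
from h import *
to(.5384,.1555,.137,.5); print(ctrl.close_job())"
```

```text
t 19.6167 pos [0.5387 0.1555 0.1371] rpy [-1.8e+02 -1.0e-02  5.8e-01] F [-0.5 -0.6  5.1] open 36.03 30.0009690868319
shares [-0.0004 -0.      0.0001] turn 0.0009 dist mm 0.3 deg 0.1 q [ 36.1  18.5 -25.1   0.  -46.4  54.5]
the job is handed in; nothing more can be done
None
```

Handed in at 19.6 s, still holding the collar down: flat turned to the pointer, collar on with its screw over the flat and towards the pointer (screw direction inferred; the gripper hid it in the last picture), spring plate pressed about 5.5 of 6 mm by height and force, spacer untouched.

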